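Stand up the label flap of the blue parts' carton

ROBOT

A 6-joint arm with a two-finger parallel gripper is mounted at the origin on a cart in front of the work surface, level with it; the furniture and walls round the work are solid. World frame = base frame: x ahead of the robot, y to its left, z up, the work surface at z = 0. Lengths are in m, angles in degrees, forces in N, time in s.
With the tool pointing down it reaches from about 0.3 to 0.75 m from the base axis. Payload 8.5 kg.
Tool frame: the origin (TCP) lies at the very end of the fingers, on their centre line; the grasp point (between the pads) lies 19 mm behind it; z points along the fingers, y is the direction in which the jaws open and shut (so a half turn about z gives the same grasp; the last joint's range is limited). The gripper opens to 85 mm and grips with 20 to 120 N. Pads are 22 mm wide; open, the fingers measure 114 mm over their backs; the gripper's body (76 mm by 85 mm) begins 54 mm behind the grasp point. The pads swing forward as they close: fully open they stand 13 mm farther back than shut.
Start: joints at [53.841, 21.807, 74.336, -0, 83.858, -12.336], TCP at [0.222, 0.503, 0.231] pointing down, gripper open.
Joint ranges: [-178.18, 178.18], [-50.72, 133.34], [12.68, 142.11], [-81.47, 261.47], [9.98, 163.14], [-165.26, 165.26]. Speed limits (degrees/s): [136.94, 136.94, 180, 180, 180, 180].

INTERFACE

Orientations are given as a 3x3 rotation matrix whose columns are the frame's x, y, z axes.
In Python, from bench import get_obs, capture, finish_job, finder gives the robot as it stands.
- The arm moves only by the tool servo_tool, never from a script. Its argument "moves" is a list of rows, each an object of numbers: "wx", "wy", "wz": the turn, a rotation vector about the tool's x, y, z in degrees; "x", "y", "z": the shift along the tool's x, y, z in mm; "jaw": the finger opening in mm, from 0 to 85.4. A call has exactly 5 rows; each row is the pose to reach, as a shift and turn from the pose commanded when the call began, along the tool's axes at that moment; what a row does not reach only later rows make up. A row lasts 1/10 s, in which the tool goes at most 50 mm and 8.59 degrees, less where a joint would pass 70% of its speed; a pose out of reach is approached as far as the arm can. A call with a gripper value outside its range is refused whole. The fingers move at their own pace and stop on an object; the grip force is fixed at half the most. Time passes only in rows, so rows that repeat a pose let the fingers close, or fill a call up. It gives the time, the measured TCP pose, the force and the opening at its end, in the units of the state.
- get_obs(): the state, without advancing time (a new reading comes with each control period).
- capture(name): name is "scene" or "top"; returns a dict with "frame" (400x640x3 uint8, blue, green, red), "range_z" (400x640 float32, m along the optical axis (not along the pixel's ray), 0 where there is no reading), "intrinsics" (3x3 intrinsics, pixels), "k1" (the pictures are not rectified: a ray, as slopes to the right and down, at radius r is drawn at 1 + k1 r^2 times it, then the intrinsics apply), "world_from_camera" (4x4, takes a point from camera to world coordinates). Camera axes: x right, y down, z forward; pixel columns grow to the right and rows downward; lengths in m; the calibration is good to about 2 mm. A picture is of the moment at which its call begins.
- finish_job(): hands the job in, once; it reports no verdict.
Trained networks look in a picture, given as the dict that the camera call returned (one of the last four; its "shot" number tells which), for a name from the list of things; names that differ only in an ending like _2 or _b are one class to them, and where a whole thing is asked for, a point or a joint stands for the part that bears it (a point fixed in the world has none). Each returns a list of dicts, best first, with "p" (0 to 1); they miss things now and then, are a little off and sometimes report something else, mostly with a low value. They report only what shows in the picture. A call takes as long as a camera call.
- finder.find_in(picture, label): "uv" ([column, row] in pixels, amid what is visible of it).
- finder.cut_out(picture, label): "region" (400x640 bool, what is visible of it) and "uv" ([column, row] in pixels, amid what is visible of it).
The state is a dict: "clock": time; "joints": joint angles; "joint_vel": joint speeds; "tau": joint torques, N m; "tool_pos": TCP position; "eef_rot": TCP orientation; "contact_force": force on the tool from outside, world axes, zero at the start; "moment": the same for the moment, N m; "grip_width": finger opening in m.
Only numpy, scipy, OpenCV 4.12 (cv2) and the standard library are available. Lean on these libraries where they do the work, as an engineer would, in place of code of your own. Each camera call takes 0.05 s, during which the arm holds its last target. There are 200 camera calls.

TASK

Two small open cartons stand on the bench, one with blue parts in it and one with grey parts, and both have their flap leaning back. Fold the flap of the carton with the blue parts forward until it stands straight up, so that its label can be read, and let go of it; leave the flap of the grey parts' carton leaning back as it is.

Things in the scene. Friction and masses are not known exactly. Their poses are not given: they have to be found in the camera images.
- carton_blue: An open-topped corrugated-cardboard carton fixed to the bench, holding a blue relay (22x28x36 mm) and a blue terminal block (40x48x10 mm). Outside 100 deep (x) x 130 wide (y) x 50 high (z) mm, board 4 mm. Origin: centre of its underside, on the bench top; z up, x points away from the robot (yaw -0.2 to 0.5 rad). The flap's hinge runs along y on the far rim, at x = +50, z = +50 mm.
- flap_blue (a joint): Angle (rad) of the blue parts' flap: stiff board 100 mm long from the hinge, 130 wide, 4 thick; label on its inner face, 12 mm lip along the free edge. 0 = closed, level; pi/2 = upright (outer face 4 mm behind the hinge line, free edge 150 mm above the bench); more = leaning back, away from the robot. Starts 2.0 to 2.25, limit 2.6. The crease is stiff: it stays where left; 0.06 N m (1 N at 60 mm) turns it.
- carton_grey: The second, identical open-topped corrugated-cardboard carton fixed to the bench, holding a grey relay (22x28x36 mm) and a grey terminal block (40x48x10 mm). Outside 100 deep (x) x 130 wide (y) x 50 high (z) mm, board 4 mm. Origin: centre of its underside, on the bench top; z up, x points away from the robot (yaw -0.2 to 0.5 rad). The flap's hinge runs along y on the far rim, at x = +50, z = +50 mm.
- flap_grey (a joint): Angle (rad) of the grey parts' flap: stiff board 100 mm long from the hinge, 130 wide, 4 thick; label on its inner face, 12 mm lip along the free edge. 0 = closed, level; pi/2 = upright (outer face 4 mm behind the hinge line, free edge 150 mm above the bench); more = leaning back, away from the robot. Starts 2.0 to 2.25, limit 2.6. The crease is stiff: it stays where left; 0.06 N m (1 N at 60 mm) turns it.

How it is judged (in metres and radians):
At the end, for the whole second after the job is handed in: The flap of the carton with the blue parts stands upright, within 0.2 rad (11 degrees), and is at rest; the flap of the carton with the grey parts still leans back (more than 1.9 rad) (value of joint flap_blue between 1.37 and 1.77 rad and value of joint flap_grey above 1.9 rad and velocity of joint flap_blue between -0.1 and 0.1 rad/s); the robot touches nothing.
It fails at once if the flap of the carton with the grey parts is folded forward (below 1.9 rad) (value of joint flap_grey below 1.9 rad).
It also fails if it takes over 29 s, if anything falls off the work surface, if the arm or the gripper's body presses on something with over 40 N, if the wrist force passes 120 N, or if a joint passes its speed limit or range.

## Working session

There is one attempt and no reset: what is moved stays moved. The work goes in short steps, Python scripts to look and compute and a tool call to move; the robot and the scene stay as the last step left them, time stands still between calls to the robot, and variables do not carry over. Pictures are saved under pics/ and viewed, about 8 in all and at most 12, crops included, and the job is handed in when it is done.

Besides the shell and the picture viewer there is one more tool, called after ">>>" as name(argument=value, ...) on one line, values as JSON. servo_tool: Moves the arm, as the interface text tells. Its arguments: {"type":"object","properties":{"moves":{"type":"array"}},"required":["moves"]}

```bash
mkdir -p pics
cat > h.py <<'E'
import numpy as np, cv2
from bench import get_obs, capture, finish_job, finder
def world(c, mask=None):
    v,u=np.nonzero((c["range_z"]>0)&(mask if mask is not None else True))
    z=c["range_z"][v,u]; K=c["intrinsics"]
    p=cv2.undistortPoints(np.stack([u,v],1).astype(np.float64)[:,None],K,np.array([c["k1"],0,0,0.]))[:,0]
    P=np.c_[p*z[:,None],z]; T=c["world_from_camera"]
    return P@T[:3,:3].T+T[:3,3],u,v
E
python3 - <<'E'
from h import *
o=get_obs();print(o["clock"],o["tool_pos"],o["eef_rot"])
for n in("scene","top"):
    c=capture(n);im=c["frame"].copy()
    print(n,c["world_from_camera"].round(3).tolist(),c["k1"])
    for l in("carton_blue","carton_grey","flap_blue","flap_grey"):
        for r in finder.cut_out(c,l)[:3]:
            P,_,_=world(c,r["region"]); 
            print(l,round(r["p"],2),np.round(r["uv"]),r["region"].sum(), np.median(P,0).round(3) if len(P) else "")
    cv2.imwrite(f"pics/{n}1.png",im); np.save(f"{n}.npy",c,allow_pickle=True)
E
```

```text
0.0 [0.22197089 0.50288348 0.23072015] [[-9.14789565e-01  4.03929857e-01 -8.49946665e-04]
 [ 4.03930639e-01  9.14788853e-01 -1.18007570e-03]
 [ 3.00853926e-04 -1.42284043e-03 -9.99998943e-01]]
scene [[-0.953, 0.225, -0.205, 0.642], [0.304, 0.72, -0.624, 0.674], [0.008, -0.657, -0.754, 0.696], [0.0, 0.0, 0.0, 1.0]] 0.008667227429329186
carton_blue 0.97 [338. 237.] 4009 [0.464 0.233 0.035]
carton_grey 0.78 [283. 157.] 2893 [ 0.515 -0.02   0.037]
flap_blue 0.95 [311. 235.] 1321 [0.53  0.251 0.094]
flap_blue 0.73 [338. 235.] 4007 [0.464 0.235 0.035]
flap_grey 0.73 [259. 145.] 992 [ 0.566 -0.018  0.099]
flap_grey 0.26 [282. 157.] 2862 [ 0.514 -0.019  0.037]
top [[0.027, -0.992, 0.126, 0.376], [-1.0, -0.026, 0.008, 0.123], [-0.005, -0.126, -0.992, 0.901], [0.0, 0.0, 0.0, 1.0]] -0.058283867536916244
carton_blue 0.59 [277. 195.] 4876 [0.493 0.234 0.049]
carton_grey 0.63 [394. 186.] 4846 [ 0.532 -0.024  0.049]
flap_blue 0.69 [273. 178.] 2332 [0.527 0.24  0.093]
flap_grey 0.6 [402. 163.] 2221 [ 0.563 -0.026  0.098]
```

```bash
python3 -c "
import cv2,numpy as np
cv2.imwrite('pics/both.png',cv2.resize(np.vstack([cv2.imread('pics/scene1.png'),cv2.imread('pics/top1.png')]),(480,600)))"
```

```text
(no output)
```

View pics/scene1.png

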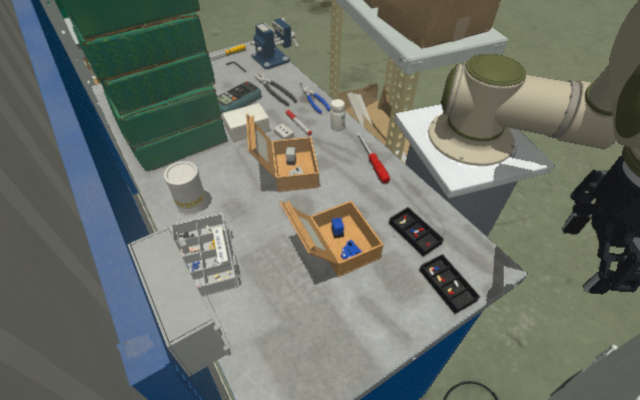

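View pics/top1.png

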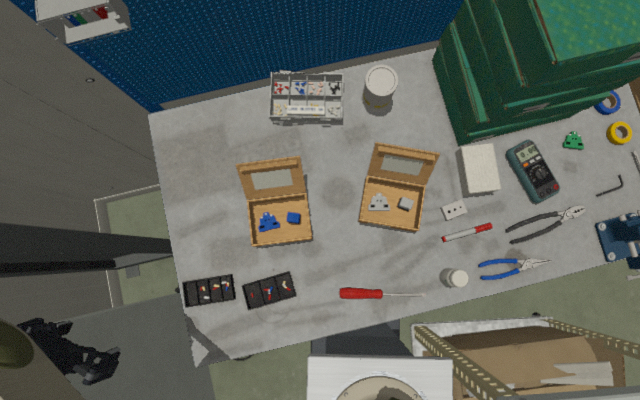

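Both views agree: the blue-parts carton is the left one in the top view (parts at 270,222 and 293,217; flap at 273,178). The grey one is at about (394,186), and an organiser stands behind blue at (305,97). Next I fit the blue pose.

Run:
```python
from h import *
for n in("top","scene"):
    c=capture(n)
    for b in("blue","grey"):
        m=finder.cut_out(c,"flap_"+b)[0]["region"]
        P,_,_=world(c,cv2.erode(m.astype(np.uint8),np.ones((3,3)))>0)
        P=P[P[:,2]>.056]
        for _ in range(4):
            q=P.mean(0); w=np.linalg.svd(P-q,full_matrices=False)[2][2]; d=abs((P-q)@w); P=P[d<max(.003,2*np.median(d))]
        w*=-np.sign(w[0])
        yaw=np.arctan2(-w[1],-w[0]); 
        # inner face normal: (-sin th, cos..): n=( -sin(th), cos th)->lean
        th=np.arctan2(-(-np.hypot(w[0],w[1])),-w[2]) 
        e=np.array([np.cos(yaw),np.sin(yaw)]); f=np.array([-e[1],e[0]])
        s=P[:,:2]@e;t=P[:,:2]@f
        print(n,b,len(P),"n",w.round(3),"yaw",yaw.round(3),"tilt from vertical",np.arcsin(w[2]).round(3),"s,z lo/hi",np.percentile(s,[1,99]).round(3),np.percentile(P[:,2],[1,99]).round(3),"t",np.percentile(t,[1,50,99]).round(3))
        print("  x at z=.05 along e:", (q[:2]@e+ (q[2]-.05)*w[2]/(-np.hypot(*w[:2]))).round(3))
    if n=="top":
        P,u,v=world(c)
        k=(P[:,0]>.55)&(P[:,0]<.95)&(P[:,1]>.05)&(P[:,1]<.4)&(P[:,2]>.02)
        for x0 in np.arange(.55,.9,.03):
            j=k&(abs(P[:,0]-x0)<.015); print(x0.round(2), [ (P[j&(abs(P[:,1]-y)<.04),2].max(initial=0)).round(2) for y in (.1,.16,.22,.28,.34)])
```

```text
top blue 1646 n [-0.794 -0.126  0.594] yaw 0.157 tilt from vertical 0.637 s,z lo/hi [0.531 0.584] [0.057 0.129] t [0.095 0.155 0.216]
  x at z=.05 along e: 0.526
top grey 1507 n [-0.874  0.13   0.468] yaw -0.147 tilt from vertical 0.487 s,z lo/hi [0.538 0.58 ] [0.057 0.136] t [-0.005  0.058  0.119]
  x at z=.05 along e: 0.535
0.55 [np.float64(0.0), np.float64(0.13), np.float64(0.13), np.float64(0.13), np.float64(0.0)]
0.58 [np.float64(0.0), np.float64(0.13), np.float64(0.13), np.float64(0.0), np.float64(0.0)]
0.61 [np.float64(0.0), np.float64(0.0), np.float64(0.0), np.float64(0.0), np.float64(0.0)]
0.64 [np.float64(0.0), np.float64(0.0), np.float64(0.0), np.float64(0.0), np.float64(0.0)]
0.67 [np.float64(0.04), np.float64(0.04), np.float64(0.04), np.float64(0.04), np.float64(0.0)]
0.7 [np.float64(0.04), np.float64(0.04), np.float64(0.04), np.float64(0.04), np.float64(0.0)]
0.73 [np.float64(0.04), np.float64(0.03), np.float64(0.04), np.float64(0.04), np.float64(0.0)]
0.76 [np.float64(0.04), np.float64(0.03), np.float64(0.03), np.float64(0.32), np.float64(0.34)]
0.79 [np.float64(0.04), np.float64(0.27), np.float64(0.3), np.float64(0.31), np.float64(0.31)]
0.82 [np.float64(0.25), np.float64(0.27), np.float64(0.27), np.float64(0.23), np.float64(0.0)]
0.85 [np.float64(0.23), np.float64(0.21), np.float64(0.0), np.float64(0.0), np.float64(0.0)]
0.88 [np.float64(0.0), np.float64(0.0), np.float64(0.0), np.float64(0.0), np.float64(0.0)]
scene blue 656 n [-0.814 -0.123  0.568] yaw 0.15 tilt from vertical 0.604 s,z lo/hi [0.532 0.581] [0.058 0.128] t [0.105 0.174 0.225]
  x at z=.05 along e: 0.527
scene grey 526 n [-0.882  0.136  0.452] yaw -0.154 tilt from vertical 0.469 s,z lo/hi [0.54  0.579] [0.058 0.135] t [0.006 0.068 0.12 ]
  x at z=.05 along e: 0.536
```

>>> servo_tool(moves=[{"x": -45,"y": -7,"z": 0,"wz": -7,"jaw": 0},{"x": -90,"y": -14,"z": 0,"wz": -14,"jaw": 0},{"x": -135,"y": -20,"z": 0,"wz": -21,"jaw": 0},{"x": -180,"y": -27,"z": 0,"wz": -28,"jaw": 0},{"x": -225,"y": -33,"z": 0,"wz": -33,"jaw": 0}])

```text
validation failed for argument at $.mo...
```

```bash
cat > to.py <<'E'
from h import *
import sys
o=get_obs();R=np.array(o["eef_rot"]);p=np.array(o["tool_pos"])
y=.155;e=np.array([np.cos(y),np.sin(y),0]);f=np.array([-e[1],e[0],0])
print("t",round(o["clock"],2),"s,t,z",(p@e).round(4),(p@f).round(4),p[2].round(4),"tool x·e,f",(R[:,0]@e).round(3),(R[:,0]@f).round(3),"F",np.round(o["contact_force"],2),"grip",o["grip_width"])
if len(sys.argv)>3:
    s,t,z=map(float,sys.argv[1:4]); print("move tool mm",(1000*R.T@(s*e+t*f+[0,0,z]-p)).round(1))
E
python3 to.py .645 .158 .23
```

```text
t 0.8 s,t,z 0.2971 0.4628 0.2313 tool x·e,f -0.841 0.54 F [ 0.15 -0.01 -0.44] grip 0.0854892528952654
move tool mm [-457.4  -68.5    1.3]
```

The move was refused and the arm hasn't moved. I'll retry with every key given.

>>> servo_tool(moves=[{"wx": 0,"wy": 0,"wz": -7,"x": -45,"y": -7,"z": 0,"jaw": 0},{"wx": 0,"wy": 0,"wz": -14,"x": -90,"y": -14,"z": 0,"jaw": 0},{"wx": 0,"wy": 0,"wz": -21,"x": -135,"y": -20,"z": 0,"jaw": 0},{"wx": 0,"wy": 0,"wz": -28,"x": -180,"y": -27,"z": 0,"jaw": 0},{"wx": 0,"wy": 0,"wz": -33,"x": -225,"y": -33,"z": 0,"jaw": 0}])

```text
clock: 1.3
tool_pos: [0.416, 0.3808, 0.2315]
eef_rot: [[-0.986, -0.164, 0.0], [-0.164, 0.986, 0.0], [-0.0, 0.0, -1.0]]
contact_force: [1.0, 0.8, 0.2]
grip_width: 0.0123
```

>>> servo_tool(moves=[{"wx": 0,"wy": 0,"wz": 0,"x": -35,"y": -31,"z": 0,"jaw": 0},{"wx": 0,"wy": 0,"wz": 0,"x": -70,"y": -62,"z": 0,"jaw": 0},{"wx": 0,"wy": 0,"wz": 0,"x": -105,"y": -93,"z": 0,"jaw": 0},{"wx": 0,"wy": 0,"wz": 0,"x": -140,"y": -124,"z": 0,"jaw": 0},{"wx": 0,"wy": 0,"wz": 0,"x": -175,"y": -155,"z": 0,"jaw": 0}])

```text
clock: 1.8
tool_pos: [0.6136, 0.2556, 0.2313]
eef_rot: [[-0.987, -0.159, 0.0], [-0.159, 0.987, 0.0], [-0.0, 0.0, -1.0]]
contact_force: [-0.4, 0.3, 0.3]
grip_width: -0.0003
```

```bash
python3 to.py .645 .158 .115
```

```text
t 1.8 s,t,z 0.6457 0.1578 0.2313 tool x·e,f -1.0 -0.005 F [-0.4   0.34  0.31] grip -0.00025931719921910894
move tool mm [  0.7   0.2 116.3]
```

>>> servo_tool(moves=[{"wx": 0,"wy": 0,"wz": 0,"x": 0,"y": 0,"z": 30,"jaw": 0},{"wx": 0,"wy": 0,"wz": 0,"x": 0,"y": 0,"z": 60,"jaw": 0},{"wx": 0,"wy": 0,"wz": 0,"x": 0,"y": 0,"z": 90,"jaw": 0},{"wx": 0,"wy": 0,"wz": 0,"x": 0,"y": 0,"z": 116,"jaw": 0},{"wx": 0,"wy": 0,"wz": 0,"x": 0,"y": 0,"z": 116,"jaw": 0}])

```text
clock: 2.3
tool_pos: [0.6105, 0.2565, 0.1116]
eef_rot: [[-0.987, -0.159, -0.007], [-0.159, 0.987, -0.002], [0.007, -0.0, -1.0]]
contact_force: [-0.4, -0.4, -0.1]
grip_width: -0.0001
```

```bash
python3 - <<'E'
from h import *
a=capture("scene")["frame"][150:310,220:420];b=capture("top")["frame"][120:280,190:390]
cv2.imwrite("pics/c2.png",cv2.resize(np.hstack([a,b]),None,fx=2,fy=2))
E
python3 to.py
```

```text
t 2.4 s,t,z 0.6448 0.1594 0.116 tool x·e,f -1.0 -0.005 F [1.09 0.98 1.43] grip 4.7014472332101065e-05
```

View pics/c2.png

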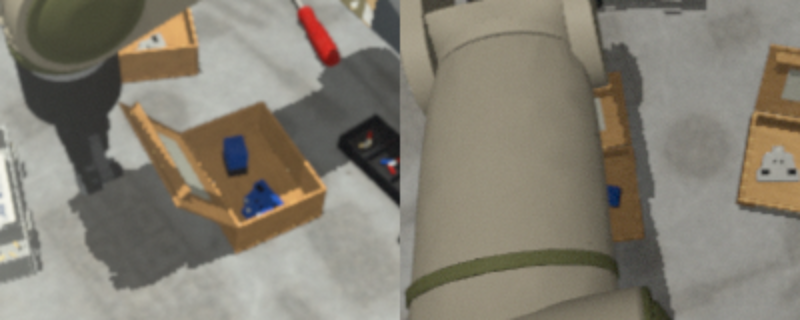

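The closed fingers are behind the blue flap (fingertip at 95,180 in the left crop, flap edge at 140,130), with clear space between them. Next I pull toward the robot.

>>> servo_tool(moves=[{"wx": 0,"wy": 0,"wz": 0,"x": 13,"y": 0,"z": 0,"jaw": 0},{"wx": 0,"wy": 0,"wz": 0,"x": 26,"y": 0,"z": 0,"jaw": 0},{"wx": 0,"wy": 0,"wz": 0,"x": 38,"y": 0,"z": 0,"jaw": 0},{"wx": 0,"wy": 0,"wz": 0,"x": 49,"y": 0,"z": 0,"jaw": 0},{"wx": 0,"wy": 0,"wz": 0,"x": 60,"y": 0,"z": 0,"jaw": 0}])

```text
clock: 2.9
tool_pos: [0.5541, 0.2477, 0.1182]
eef_rot: [[-0.987, -0.16, 0.006], [-0.16, 0.987, 0.001], [-0.006, 0.0, -1.0]]
contact_force: [3.0, 0.0, 1.6]
grip_width: -0.0002
```

>>> servo_tool(moves=[{"wx": 0,"wy": 0,"wz": 0,"x": 8,"y": 0,"z": 0,"jaw": 0},{"wx": 0,"wy": 0,"wz": 0,"x": 16,"y": 0,"z": 0,"jaw": 0},{"wx": 0,"wy": 0,"wz": 0,"x": 24,"y": 0,"z": 0,"jaw": 0},{"wx": 0,"wy": 0,"wz": 0,"x": 31,"y": 0,"z": 0,"jaw": 0},{"wx": 0,"wy": 0,"wz": 0,"x": 37,"y": 0,"z": 0,"jaw": 0}])

```text
clock: 3.4
tool_pos: [0.5158, 0.2414, 0.1154]
eef_rot: [[-0.987, -0.16, -0.0], [-0.16, 0.987, 0.0], [0.0, 0.0, -1.0]]
contact_force: [0.4, 0.1, -0.1]
grip_width: 0.0001
```

```bash
cat > chk.py <<'E'
from h import *
c=capture("scene")
for b in("blue","grey"):
    r=finder.cut_out(c,"flap_"+b)
    if not r: print(b,"none");continue
    P,_,_=world(c,cv2.erode(r[0]["region"].astype(np.uint8),np.ones((3,3)))>0);P=P[P[:,2]>.056]
    for _ in range(5):
        q=P.mean(0); w=np.linalg.svd(P-q,full_matrices=False)[2][2]; d=abs((P-q)@w); P=P[d<max(.003,2*np.median(d))]
    w*=-np.sign(w[0]); print(b,r[0]["p"],len(P),"angle",(np.pi/2+np.arcsin(w[2])).round(3),w.round(3),q.round(3),P[:,2].max().round(3))
cv2.imwrite("pics/c%d.png"%c["shot"],cv2.resize(c["frame"][120:310,220:420],None,fx=3,fy=3)); print(c["shot"])
E
python3 to.py; python3 chk.py
```

```text
t 3.4 s,t,z 0.5469 0.1589 0.1154 tool x·e,f -1.0 -0.005 F [ 0.38  0.12 -0.08] grip 6.525099098789208e-05
blue 0.61 401 angle 1.629 [-0.986 -0.157  0.058] [0.497 0.272 0.101] 0.15
grey 0.95 598 angle 2.049 [-0.877  0.135  0.46 ] [ 0.563 -0.015  0.093] 0.141
7
```

The blue flap reads 1.63, well inside the band, so I back off.

>>> servo_tool(moves=[{"wx": 0,"wy": 0,"wz": 0,"x": -10,"y": 0,"z": 0,"jaw": 0},{"wx": 0,"wy": 0,"wz": 0,"x": -30,"y": 0,"z": 0,"jaw": 0},{"wx": 0,"wy": 0,"wz": 0,"x": -50,"y": 0,"z": 0,"jaw": 0},{"wx": 0,"wy": 0,"wz": 0,"x": -70,"y": 0,"z": 0,"jaw": 0},{"wx": 0,"wy": 0,"wz": 0,"x": -85,"y": 0,"z": 0,"jaw": 0}])

```text
clock: 4.05
tool_pos: [0.6021, 0.2551, 0.1149]
eef_rot: [[-0.987, -0.159, 0.0], [-0.159, 0.987, 0.0], [-0.0, -0.0, -1.0]]
contact_force: [-1.8, -0.4, -0.7]
grip_width: 0.0003
```

>>> servo_tool(moves=[{"wx": 0,"wy": 0,"wz": 0,"x": 0,"y": 0,"z": -20,"jaw": 0},{"wx": 0,"wy": 0,"wz": 0,"x": 0,"y": 0,"z": -50,"jaw": 0},{"wx": 0,"wy": 0,"wz": 0,"x": 0,"y": 0,"z": -80,"jaw": 0},{"wx": 0,"wy": 0,"wz": 0,"x": 0,"y": 0,"z": -100,"jaw": 0},{"wx": 0,"wy": 0,"wz": 0,"x": 0,"y": 0,"z": -100,"jaw": 0}])

```text
clock: 4.55
tool_pos: [0.6019, 0.2553, 0.2183]
eef_rot: [[-0.987, -0.159, 0.006], [-0.159, 0.987, 0.001], [-0.006, 0.0, -1.0]]
contact_force: [0.7, 0.0, -0.5]
grip_width: 0.0002
```

```bash
python3 to.py; python3 chk.py; cp $(ls -t pics/*.png|head -1) pics/last.png
```

```text
t 4.55 s,t,z 0.6341 0.1593 0.2183 tool x·e,f -1.0 -0.005 F [ 0.75  0.   -0.46] grip 0.00018398657156001142
blue 0.95 835 angle 1.621 [-0.986 -0.159  0.05 ] [0.501 0.248 0.112] 0.151
grey none
8
```

View pics/last.png

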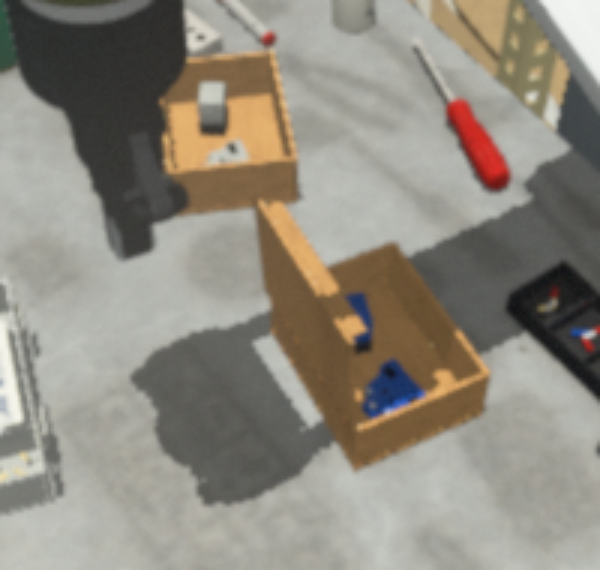

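The blue flap stands upright (edge from 265,205 to 350,330) and the gripper is clear of everything. The grey flap is hidden behind the arm in this view. It read 2.05 just before the retreat, and nothing came near it afterwards.

```bash
python3 -c "
from h import *
print(finish_job())"
```

```text
the job is handed in; nothing more can be done
None
```

The blue parts' flap is standing upright and I've let go of it. I put the closed fingers behind it, pulled it toward the robot, backed away and handed the job in at about 4.6 s; no verdict was reported.

- **Blue flap:** it measured 1.62 rad after release, and 1.63 rad while still held. The target band is 1.37 to 1.77.
- **Robot clear:** in the last picture the gripper touches nothing, and the force reading is below 1 N, which is noise level.
- **Grey flap:** it measured 2.05 rad after the fold, against a 1.9 limit. In the last picture the arm hid it, so I couldn't measure it again; the retreat stayed about 0.2 m away from it.
- **Refused move:** the first move call was rejected because I left out some keys. The arm did not move, and I sent it again with all keys given.

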